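# Load a bottle into the block mixer and latch its hold-down bar

### The arm

A 6-joint arm with a two-finger parallel gripper is mounted at the origin on the work surface; the furniture and walls round the work are solid. World frame = base frame: x ahead of the robot, y to its left, z up, the work surface at z = 0. Lengths are in m, angles in rad, forces in N, time in s.
With the tool pointing down it reaches from about 0.3 to 0.875 m from the base axis. Payload 6.4 kg.
Tool frame: the origin (TCP) lies at the very end of the fingers, on their centre line; the grasp point (between the pads) lies 19 mm behind it; z points along the fingers, y is the line along which they close (so a half turn about z gives the same grasp; the last joint's range is limited). The gripper opens to 85 mm and grips with 20 to 120 N. Pads are 22 mm wide; open, the fingers measure 114 mm over their backs; the gripper's body (76 mm by 85 mm) begins 54 mm behind the grasp point. The pads swing forward as they close: fully open they stand 13 mm farther back than shut.
Start: joints at [1.041, 0.181, 1.607, -0, 1.354, -0.206], TCP at [0.183, 0.545, 0.231] pointing down, gripper open.
Joint ranges: [-2.99, 2.99], [-0.89, 2.07], [0.3, 2.58], [-1.14, 4.28], [0, 2.63], [-3.12, 3.12]. Speed limits (rad/s): [2.57, 2.57, 3.01, 3.14, 3.14, 3.14].

### API

Orientations are given as a unit quaternion [w, x, y, z].
In Python, from bench import telemetry, camera, ctrl, spotter gives the robot as it stands.
- The arm moves only by the tool send_rows, never from a script. Its argument "series" is a list of rows, each a list of 3 entries, a list of its own where there are three numbers: the turn, a rotation vector about the world's x, y, z in degrees, then the shift along the world's x, y, z in mm, then the closure, from -1 (fully open) to 1 (shut), so that 0 is half open. In form: [[[rx, ry, rz], [dx, dy, dz], gripper], ...]. A call has 1 to 10 rows; each row is the pose to reach, as a shift and turn from the pose commanded when the call began; what a row does not reach only later rows make up. A row lasts 1/8 s, in which the tool goes at most 62.5 mm and 10.7 degrees, less where a joint would pass 70% of its speed; a pose out of reach is approached as far as the arm can. A call with a gripper value outside its range is refused whole. The fingers move at their own pace and stop on an object; the grip force is fixed at half the most. Time passes only in rows, so rows that repeat a pose let the fingers close. It gives the time, the measured TCP pose, the force, the opening and the grip force at its end, in the units of the state.
- telemetry.get_obs(): the state, without advancing time (a new reading comes with each control period).
- camera(name): name is "side" or "top"; returns a dict with "pixels" (420x560x3 uint8, red, green, blue), "camera_matrix" (3x3 intrinsics, pixels), "xyz" and "orientation" of the camera in the world. Camera axes: x right, y up, looking along -z (the intrinsics and any distortion apply to the point x, -y, -z); pixel columns grow to the right and rows downward; lengths in m; the calibration is good to about 2 mm. A picture is of the moment at which its call begins. There is no depth.
- ctrl.hand_in(): hands the job in; it is judged then, once.
Trained networks look in the newest picture that a camera, given by its name, has taken for a name from the list of things; names that differ only in an ending like _2 or _b are one class to them, and where a whole thing is asked for, a point or a joint stands for the part that bears it (a point fixed in the world has none). Each returns a list of dicts, best first, with "conf" (0 to 1); they miss things now and then, are a little off and sometimes report something else, mostly with a low value. They report only what shows in the picture. A call takes as long as a camera call. They do not tell look-alikes from the thing itself.
- spotter.boxes_of(thing, camera): "xyz" ([x, y, z] in m, in world coordinates, good to about 4 mm: the middle of the surface that is visible of it).
- spotter.landmark_of(thing, camera): "xyz" ([x, y, z] in m, in world coordinates, good to about 4 mm: a listed point, or the origin of a listed thing).
The state is a dict: "time_s": time; "q": joint angles; "dq": joint speeds; "joint_efforts": joint torques, N m; "eef_pos": TCP position; "eef_rot": TCP orientation; "wrist_force": force on the tool from outside, world axes, zero at the start; "torque": the same for the moment, N m; "opening": opening from 0.0 (shut) to 1.0 (fully open); "grasp_force": force on a finger pad.
Only numpy, scipy, OpenCV 4.12 (cv2) and the standard library are available. Lean on these libraries where they do the work, as an engineer would, in place of code of your own. Each camera call takes 0.05 s, during which the arm holds its last target. There are 200 camera calls.

### The job

Load the brown bottle with the red cap into the block mixer: two of its three wells have a raised spacer in the bottom for short vials, so find the well without one and lower the bottle in (do not drop it) until it stands fully home. Then take the hold-down bar by its knob, lift it over the lip of the keeper and let it drop into the notch, so that the bottle is locked under the bar. Leave the two black-capped bottles and the timer where they are.

Things in the scene. Friction and masses are not known exactly. Their poses are not given: they have to be found in the camera images.
- bottle: Loose brown bottle with a red cap, 80 mm tall, about 0.1 kg. Body 36 mm in diameter up to 65 mm, cap 24 mm in diameter above. Origin: centre of its underside, z up. It stands on the desk, to the right of the mixer.
- mixer: Fixed white block mixer, 120 mm wide (y), x from -128 to +108 mm, housing 50 mm tall, control panel facing -x (the robot). Origin: under the middle well, on the desk; z up. On it a metal platform (top z = 54 mm) and a black block, 142 x 60 mm, top z = 90 mm, with three round wells, 40 mm wide, 28 mm deep, in a row along x. The hold-down bar is on its back post.
- well0 (a point): Centre of the mouth (z = 90 mm) of the well nearest the control panel, mixer x = -46 mm. One of the three wells holds only a thin mat: a bottle goes 26 mm deep there, its underside at z = 64 mm. The other two hold a black spacer and stop it 12 mm deep, at z = 78 mm. Which is which changes and is not told: feel it with the bottle, or look.
- well1 (a point): Centre of the mouth of the middle well, mixer x = 0 (else as well0).
- well2 (a point): Centre of the mouth of the well nearest the pivot post, mixer x = +46 mm (else as well0).
- bar_pivot (a point): Where the axes of bar_swing (vertical) and bar_lift (level) cross, on top of the post at the back of the mixer (mixer x = +86, y = 0, z = 151.5 mm). The hold-down bar, a metal flat 12 mm wide, 10 mm tall, 0.2 kg, runs from here to 12 mm past the knob.
- bar_knob (a point): Point in the black knob standing on the bar's free end, 200 mm from the pivot along the bar, 28 mm above the bar's axis. z: knob axis; x: to the pivot. Knob 18 mm in diameter, from 16 mm below this point to 15 mm above it; the bar's top face is 23 mm below it. Grip it from above, fingers closing across the bar (the keeper's face is 22 mm from the knob's axis along the bar).
- bar_swing (a joint): Turn of the bar about the post, rad. 0: along the row of wells, knob over the control panel; positive: knob out to the mixer's left (+y), where it starts (1.15 to 1.45). Stays where left (0.3 N at the knob). Coming in, the bar meets the keeper's ramp, then a lip 10 mm above the notch floor, the notch (15 mm wide), and a stop 26 mm above the notch floor, against which it is over the notch.
- bar_lift (a joint): Lift of the bar about its level hinge, rad; positive: the knob rises (1 mm per 0.005 rad). 0: bar level, lying on the notch floor, 2.5 mm above the cap of a bottle fully home; it cannot come down over a bottle on a spacer. Swung out and free, it sinks by its weight to a stop at -0.02. To pass over the lip and still meet the stop: 0.065 to 0.14.
- spare_1: Brown bottle with a black cap, 74 mm tall, 36 mm in diameter, standing loose on the desk: leave alone.
- spare_2: Brown bottle with a black cap, 76 mm tall, 36 mm in diameter, standing loose on the desk: leave alone.
- timer: White laboratory timer, 60 x 64 x 18 mm, lying loose on the desk left of the mixer: leave alone.
- keeper_mean (a point): Fixed point of the mixer (x = -86, y = 0, z = 146.5 mm): where the middle of the keeper's notch floor would be if the keeper were set to the middle. The keeper, a metal bracket 12 mm thick along the bar, is adjustable across the mixer: its notch lies up to 8 mm to either side (y) of this point, bar_swing -0.05 to 0.05. Not told: find it by feel, or look.
There are look-alikes about, which are no part of the job. Leave any orange look-alike of the bottle alone.

How it is judged:
On the way:
1. the bottle stands fully home, upright, in the well without a spacer, while the bar is still swung clear of it (z of bottle in the frame of mixer below 0.068 m and angle between bottle's own z axis and vertical below 0.08 rad and (horizontal distance between bottle and well0 below 0.005 m or horizontal distance between bottle and well1 below 0.005 m or horizontal distance between bottle and well2 below 0.005 m) and value of joint bar_swing above 0.3 rad), for 0.2 s.
At the end, for the whole second after the job is handed in: The bottle stands upright (within 0.08 rad) and fully home in the well without a spacer (underside less than 68 mm above the desk, within 5 mm of the well's axis), and the hold-down bar lies at rest in the keeper's notch above it (bar_swing within 0.08 rad of 0, bar_lift below 0.02 rad) (z of bottle in the frame of mixer below 0.068 m and angle between bottle's own z axis and vertical below 0.08 rad and (horizontal distance between bottle and well0 below 0.005 m or horizontal distance between bottle and well1 below 0.005 m or horizontal distance between bottle and well2 below 0.005 m) and linear speed of bottle below 0.03 m/s and value of joint bar_swing between -0.08 and 0.08 rad and value of joint bar_lift below 0.02 rad and velocity of joint each of bar_lift, bar_swing below 0.1 rad/s and velocity of joint bar_swing above -0.1 rad/s); the robot touches nothing.
It fails at once if the bottle is dropped: it falls freely at more than 0.45 m/s (from over 10 mm) (linear speed of bottle above 0.45 m/s and contact force between the fingers and bottle below 0.1 N).
It fails at once if the bottle is knocked over (angle between bottle's own z axis and vertical above 0.6 rad).
It fails at once if a black-capped bottle or the timer is moved by more than 20 mm (distance of any of spare_1, spare_2, timer from where it was at the start of the episode above 0.02 m).
It also fails if it takes over 64 s, if anything falls off the work surface, if the arm or the gripper's body presses on something with over 40 N, if the wrist force passes 120 N, or if a joint passes its speed limit or range.

## Working session

There is one attempt and no reset: what is moved stays moved. The work goes in short steps, Python scripts to look and compute and a tool call to move; the robot and the scene stay as the last step left them, time stands still between calls to the robot, and variables do not carry over. Pictures are saved under pics/ and viewed, at most 10 in all, crops included, and the job is handed in when it is done.

Besides the shell and the picture viewer there is one more tool, called as name([rows], argument=value, ...), one row to a line, values as JSON. send_rows: Moves the arm, as the interface text tells. Its arguments: {"type":"object","properties":{"series":{"type":"array","items":{"type":"array"}}},"required":["series"]}

```bash
mkdir -p pics
cat > h.py <<'E'
import numpy as np, cv2
from scipy.spatial.transform import Rotation as R
from bench import telemetry, camera, ctrl, spotter
def cam(n,f=None):
    c=camera(n)
    if f: cv2.imwrite('pics/'+f,c['pixels'][:,:,::-1])
    return c
def proj(c,p):
    o=np.array(c['orientation']); r=R.from_quat(np.r_[o[1:],o[0]]) if o.size==4 else R.from_matrix(o)
    q=r.inv().apply(np.atleast_2d(p)-np.array(c['xyz'])); q=q*[1,-1,-1]
    u=q@np.array(c['camera_matrix']).T; return u[:,:2]/u[:,2:]
def ray(c,uv,z):
    o=np.array(c['orientation']); r=R.from_quat(np.r_[o[1:],o[0]])
    d=np.linalg.inv(c['camera_matrix'])@np.r_[uv,1]; d=r.apply(d*[1,-1,-1]); x=np.array(c['xyz'])
    return x+d*(z-x[2])/d[2]
E
python3 - <<'E'
from h import *
cs={n:cam(n,n+'0.png') for n in('side','top')}
for n,c in cs.items():
    print(n,c['xyz'],c['orientation'],c.keys())
    for t in 'bottle mixer well0 well1 well2 bar_pivot bar_knob keeper_mean spare_1 timer'.split():
        for d in spotter.landmark_of(t,n)[:4]: print(t,np.round(d['xyz'],4),round(d['conf'],2),np.round(proj(c,d['xyz'])[0]))
print(telemetry.get_obs())
E
```

```text
side [0.26782821 0.67200832 0.53391984] [-0.14660471 -0.09445175  0.51834208  0.83720213] dict_keys(['pixels', 'camera_matrix', 'xyz', 'orientation'])
bottle [ 0.4748 -0.1443 -0.0011] 0.72 [320. 254.]
mixer [ 0.6076 -0.03    0.0011] 0.74 [238. 271.]
mixer [ 0.5589 -0.0297  0.0934] 0.74 [260. 234.]
well0 [ 0.6557 -0.0237  0.0894] 0.81 [211. 228.]
well0 [ 0.4831 -0.3628 -0.0016] 0.7 [341. 208.]
well0 [ 0.6077 -0.0286  0.0879] 0.68 [236. 232.]
well0 [ 0.5585 -0.0312  0.0927] 0.6 [261. 234.]
well1 [ 0.6557 -0.0237  0.0894] 0.81 [211. 228.]
well1 [ 0.4831 -0.3628 -0.0016] 0.7 [341. 208.]
well1 [ 0.6077 -0.0286  0.0879] 0.68 [236. 232.]
well1 [ 0.5585 -0.0312  0.0927] 0.6 [261. 234.]
well2 [ 0.6557 -0.0237  0.0894] 0.81 [211. 228.]
well2 [ 0.4831 -0.3628 -0.0016] 0.7 [341. 208.]
well2 [ 0.6077 -0.0286  0.0879] 0.68 [236. 232.]
well2 [ 0.5585 -0.0312  0.0927] 0.6 [261. 234.]
bar_pivot [ 0.6943 -0.0282  0.1486] 0.65 [192. 196.]
bar_knob [0.6471 0.1696 0.1746] 0.94 [152. 240.]
bar_knob [ 0.4855 -0.3598 -0.0021] 0.33 [340. 208.]
keeper_mean [ 0.655  -0.03    0.0881] 0.2 [213. 227.]
spare_1 [ 0
[... 1249 characters left out ...]
1, 'q': array([ 1.04069318e+00,  1.80783308e-01,  1.60702650e+00, -8.48850016e-06,
        1.35380328e+00, -2.06293520e-01]), 'dq': array([ 6.19821991e-05,  2.48697623e-03,  9.33983624e-04, -1.07505819e-03,
       -2.06624438e-04, -1.08617302e-03]), 'joint_efforts': array([-4.93912034e-05, -4.44865072e+01, -3.51682377e+01, -2.51004276e-04,
        7.03138594e-04, -9.42383132e-07]), 'eef_pos': array([0.18293647, 0.54512365, 0.23128502]), 'eef_rot': array([ 1.88646908e-07,  1.61197500e-01,  9.86922168e-01, -1.10261726e-05]), 'wrist_force': array([ 0.07330299, -0.51218766, -0.05343062]), 'torque': array([ 0.00981535, -0.005638  , -0.00489992]), 'grasp_force': 0.0, 'opening': 0.9962713513744891}
```

View pics/side0.png

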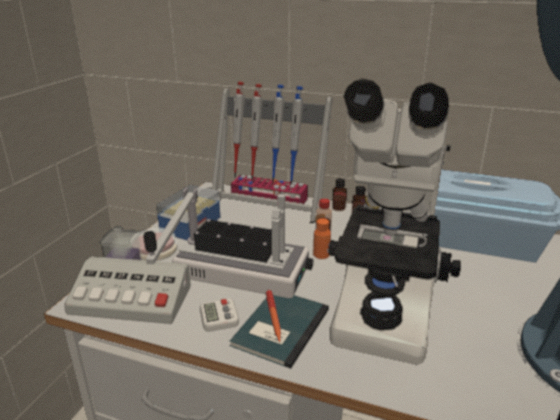

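View pics/top0.png

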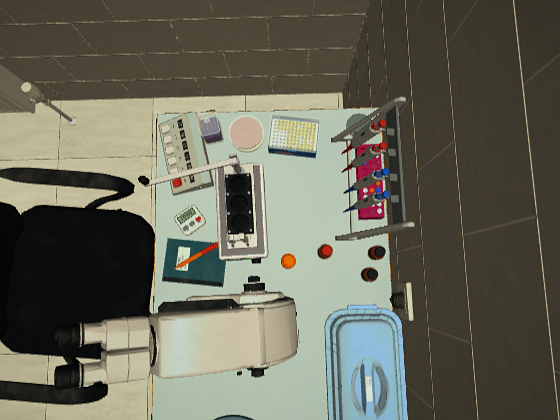

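The red-capped bottle shows at top (325,251) and side (324,215). What could be taken for it: the orange look-alike at top (288,261) / side (321,240), and the two black-capped spares at top (376,252) and (370,274). The red cap at about (0.490, -0.232) is the one. The microscope stands between the robot and the mixer, so I'll check its height.

Run:
```python
from h import *
S=camera('side');T=camera('top')
def tri(a,b):
    A=[];B=[]
    for c,uv in((S,a),(T,b)):
        x=np.array(c['xyz']);d=ray(c,uv,0)-x;d/=np.linalg.norm(d);P=np.eye(3)-np.outer(d,d);A.append(P);B.append(P@x)
    return np.linalg.solve(sum(A),sum(B))
print('eye',tri((364,100),(70,335)),tri((429,104),(70,367)))
print('cap',tri((324,205),(325,251)),ray(T,(325,251.5),.08))
print('rack',tri((226,90),(402,98)), tri((329,98),(411,225)))
# multi-frame average for wells
acc=np.mean([camera('top')['pixels'].astype(float) for _ in range(8)],0)
def crop(im,x0,x1,y0,y1,w,h,g):
    k=im[y0:y1,x0:x1]; k=255*(k/k.max())**g
    return cv2.resize(k.astype('uint8')[:,:,::-1],(w,h),interpolation=cv2.INTER_CUBIC)
a=crop(acc,205,275,150,265,365,600,.45)
b=crop(acc,270,390,235,290,435,200,.8)
c=crop(S['pixels'].astype(float),290,380,175,265,435,400,.8)
cv2.imwrite('pics/c1.png',np.hstack([a,np.vstack([b,c])]))
for n in('mixer','bar_knob','bar_pivot','bottle','keeper_mean'):
  for cm in('side','top'):
    for d in spotter.landmark_of(n,cm)[:2]: print(n,cm,np.round(d['xyz'],4),round(d['conf'],2))
# well darkness
for y in(0,1,2):
    p=np.array([.558+.0465*y,-.030,.09]); u,v=proj(T,p)[0]; print(u,v)
    print(np.round(acc[int(v)-9:int(v)+10:2,int(u)-9:int(u)+10:2].mean(2)).astype(int))
```

```text
eye [0.3485191  0.20377943 0.41292046] [0.29374454 0.20164663 0.41266342]
cap [ 0.49134715 -0.22974036  0.06752007] [ 0.48818434 -0.22887712  0.08      ]
rack [ 0.78563933 -0.38163204  0.25825598] [ 0.52707293 -0.38182889  0.25958147]
mixer side [ 6.067e-01 -2.970e-02 -1.000e-04] 0.73
mixer top [ 0.6079 -0.0271 -0.0035] 0.63
bar_knob side [0.6475 0.1691 0.1749] 0.66
bar_pivot side [ 0.6964 -0.0241  0.1491] 0.83
bar_pivot top [ 0.6933 -0.0272  0.1528] 0.86
bottle side [ 0.4737 -0.145   0.0027] 0.96
bottle side [ 4.866e-01 -2.372e-01  4.000e-04] 0.68
bottle top [ 0.4908 -0.2344 -0.0031] 0.56
bottle top [ 0.4715 -0.1437 -0.005 ] 0.48
keeper_mean top [ 0.5205 -0.035   0.1451] 0.65
239.09587473070334 223.46468618193902
[[20 25 24 18  9  8 14 23 27 25]
 [25 24 10 11 14 18 15 14 17 28]
 [25 13 11 15 15 15 17 17 14 25]
 [26  6 15 16 16 16 17 18 18 20]
 [23  6 15 16 17 17 17 18 19  9]
 [24  8 16 17 16 18 18 18 20 17]
 [26  7 17 17 17 18 19 19 19 25]
 [25 23 17 18 17 18 19 17 18 27]
 [54 25 24 16 14 13 14 22 28 25]
 [90 25 24 25 20 42 42 18 19 17]]
238.8806785871545 203.851996151585
[[ 16  24 
[... 187 characters left out ...]
  16  16  16  13]
 [ 24   7  14  15  15  16  15  17  17  11]
 [ 25   8  15  16  16  16  17  17  17  23]
 [ 24  22  15  15  16  16  17  18  19  25]
 [ 23  25  22  14  16  15  18  22  26  25]
 [112  24  25  26  24  20  26  26  26  24]]
238.668222658448 184.48904565388693
[[ 13  14  16  16  15  17  20  22  20 153]
 [ 21  22   9   8   7   7   5  13  23  20]
 [ 22  10   7  16  14  13  14  10  15  24]
 [ 18   8  14  13  13  13  14  16  14  24]
 [ 13  15  12  13  14  13  14  14  14  25]
 [ 11  19  12  14  13  14  15  15  15  25]
 [ 21  17  13  14  14  14  15  15  14  24]
 [ 23  20  13  14  14  15  16  15  22  24]
 [ 22  24  16  14  14  15  17  22  24  34]
 [ 16  23  24  24  21  24  24  25  24  44]]
```

View pics/c1.png

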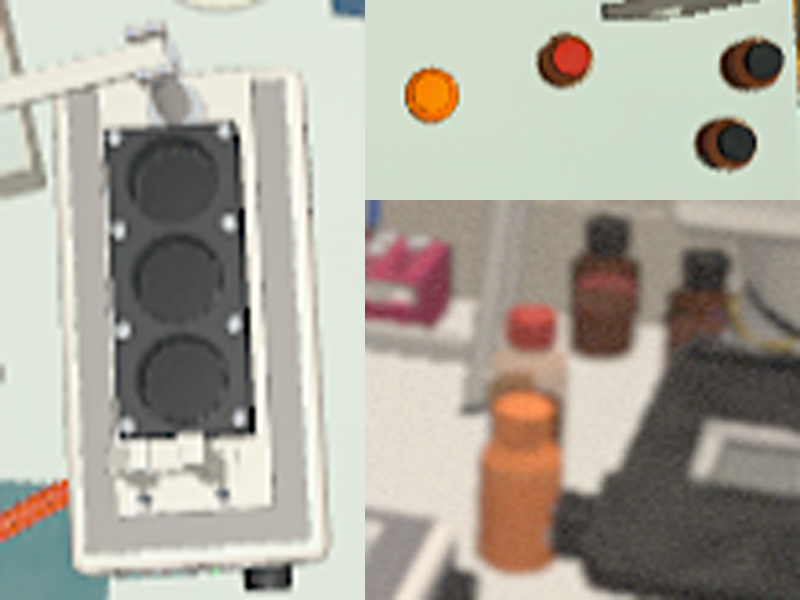

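```bash
cat > fit.py <<'E'
from h import *
from scipy.optimize import minimize
from scipy.ndimage import map_coordinates
cs=[camera('top') for _ in range(6)];T=cs[0]
acc=np.mean([c['pixels'].astype(float).mean(2) for c in cs],0); acc=np.minimum(acc,30)
th=np.linspace(0,2*np.pi,90)
def val(p): uv=proj(T,p); return map_coordinates(acc,[uv[:,1],uv[:,0]],order=1)
def W(m,pts):
    c,s=np.cos(m[2]),np.sin(m[2]); return np.c_[m[0]+c*pts[:,0]-s*pts[:,1],m[1]+s*pts[:,0]+c*pts[:,1],pts[:,2]]
def ring(x0,r,z=.09): return np.c_[x0+r*np.cos(th),r*np.sin(th),0*th+z]
def cost(m): return -sum(val(W(m,ring(x,r))).mean()*w for x in(-.046,0,.046) for r,w in((.0212,1),(.0225,1),(.0188,-1),(.0175,-1)))
best=min((minimize(cost,[.607+a,-.029+b,y],method='Nelder-Mead',options=dict(initial_simplex=np.array([.607+a,-.029+b,y])+np.array([[0,0,0],[.003,0,0],[0,.003,0],[0,0,.03]]))) for a in(-.003,.003) for b in(-.003,.003) for y in(.03,.06)),key=lambda r:r.fun)
m=best.x
if __name__=='__main__':
    print('mixer',m,best.fun)
    for x in(-.046,0,.046): print(x,W(m,np.array([[x,0,.09]])))
    P=[]
    for n,l in(('mixer',(0,0,0)),('bar_pivot',(.086,0,.1515)),('keeper_mean',(-.086,0,.1465))):
        for cm in('side','top'):
            for d in spotter.landmark_of(n,cm)[:1]: print(n,cm,np.round(np.array(d['xyz'])-W(m,np.array([l]))[0],4),round(d['conf'],2))
    for i,x in enumerate((-.046,0,.046)):
        pr=[]
        for f in np.arange(0.012,.030,.001)*0+np.linspace(.5,1.15,14):
            # direction away from camera, at mouth plane
            c=W(m,np.array([[x,0,.09]]))[0];d=(c-np.array(T['xyz']))[:2];d/=np.linalg.norm(d)
            a0=np.arctan2(d[1],d[0]);a=a0+np.linspace(-.5,.5,25)
            pr.append(val(np.c_[c[0]+.02*f*np.cos(a),c[1]+.02*f*np.sin(a),0*a+.09]).mean())
        print('well',i,np.round(pr,1), 'off',np.linalg.norm((c-np.array(T['xyz']))[:2]))
E
python3 fit.py
python3 - <<'E'
from h import *
for cm in('side','top'):
  camera(cm)
  for n in('bar_knob','bottle','keeper_mean'):
    for d in spotter.landmark_of(n,cm)[:2]: print(n,cm,np.round(d['xyz'],4),round(d['conf'],2))
E
```

```text
mixer [ 0.60726071 -0.02905364  0.03747996] -48.67116328477363
-0.046 [[ 0.56129301 -0.03077732  0.09      ]]
0 [[ 0.60726071 -0.02905364  0.09      ]]
0.046 [[ 0.6532284  -0.02732997  0.09      ]]
mixer side [-0.0006 -0.0006 -0.0001] 0.73
mixer top [-0.0009  0.0015  0.0009] 0.78
bar_pivot side [ 0.0032  0.0017 -0.0024] 0.83
bar_pivot top [-0.0013 -0.0047  0.001 ] 0.84
keeper_mean top [-0.     -0.0039  0.0015] 0.59
bar_knob side [0.6464 0.1694 0.1779] 0.63
bottle side [ 0.4738 -0.1467 -0.0007] 0.7
bottle side [ 0.489  -0.2354 -0.001 ] 0.62
bar_knob top [0.6448 0.1681 0.1747] 0.62
bottle top [ 0.4928 -0.2344 -0.002 ] 0.69
bottle top [ 0.4696 -0.1418 -0.0035] 0.65
keeper_mean top [ 0.5212 -0.0361  0.1466] 0.89Traceback (most recent call last):
  File "fit.py", line 23, in <module>
    for f in np.arange(0.012,.030,.001)*0+np.linspace(.5,1.15,14):
             ~~~~~~~~~~~~~~~~~~~~~~~~~~~~^~~~~~~~~~~~~~~~~~~~~~~~
ValueError: operands could not be broadcast together with shapes (18,) (14,)
```

send_rows([
  [[0,0,4],[50,-25,10],-0.4],
  [[0,0,8],[100,-50,30],-0.4],
  [[0,0,12],[150,-75,30],-0.4],
  [[0,0,16],[200,-100,30],-0.4],
  [[0,0,20],[250,-130,30],-0.4],
  [[0,0,20.6],[280,-175,30],-0.4],
  [[0,0,20.6],[310,-220,30],-0.4],
  [[0,0,20.6],[335,-265,30],-0.4],
  [[0,0,20.6],[360,-310,30],-0.4],
  [[0,0,20.6],[390,-350,30],-0.4],
])

```text
time_s: 4.35
eef_pos: [0.5736, 0.1935, 0.2615]
eef_rot: [0.0, -0.018, 1.0, 0.0]
wrist_force: [0.3, -0.2, 0.7]
opening: 0.698
grasp_force: 0.0
```

send_rows([
  [[0,0,0],[10,-50,0],-0.4],
  [[0,0,0],[10,-100,0],-0.4],
  [[0,0,0],[10,-150,0],-0.4],
  [[0,0,0],[0,-200,0],-0.4],
  [[0,0,0],[-10,-250,0],-0.4],
  [[0,0,0],[-30,-300,0],-0.4],
  [[0,0,0],[-50,-350,0],-0.4],
  [[0,0,0],[-70,-400,0],-0.4],
  [[0,0,0],[-83,-428,-20],-0.4],
  [[0,0,0],[-83,-428,-60],-0.4],
])

```text
time_s: 5.6
eef_pos: [0.4902, -0.2362, 0.2027]
eef_rot: [0.002, -0.016, 1.0, -0.002]
wrist_force: [1.3, 0.5, 0.5]
opening: 0.699
grasp_force: 0.0
```

```bash
sed -i 's/np.arange(0.012,.030,.001)\*0+//' fit.py; python3 fit.py
python3 - <<'E'
from h import *
for n in('side','top'):
    c=cam(n,n+'1.png');im=c['pixels'].astype(int)
    for z in(.072,):
        uv0=proj(c,[.49,-.233,.075])[0]
        m=((im[...,0]>110)&(im[...,1]<75)&(im[...,2]<75))
        yy,xx=np.nonzero(m); k=np.hypot(xx-uv0[0],yy-uv0[1])<14
        print(n,uv0,k.sum(),xx[k].mean() if k.any() else 0,yy[k].mean() if k.any() else 0)
        if n=='top' and k.any(): print(ray(c,(xx[k].mean(),yy[k].mean()),.08))
    for d in spotter.landmark_of('bottle',n)[:3]: print(np.round(d['xyz'],4),round(d['conf'],2))
o=telemetry.get_obs();print(o['time_s'],o['eef_pos'],o['eef_rot'],o['q'],o['wrist_force'],o['opening'])
E
```

```text
mixer [ 0.60729313 -0.02903661  0.03659522] -52.6906012664893
-0.046 [[ 0.56132393 -0.03071962  0.09      ]]
0 [[ 0.60729313 -0.02903661  0.09      ]]
0.046 [[ 0.65326233 -0.02735361  0.09      ]]
mixer side [ 0.0005  0.0008 -0.0002] 0.97
mixer top [0.0003 0.0017 0.001 ] 0.93
bar_pivot side [-0.0002 -0.0008 -0.0008] 0.73
bar_pivot top [-0.0006 -0.0035  0.0006] 0.89
keeper_mean top [-0.001  -0.0024  0.0019] 0.82
well 0 [17.9 17.8 17.4 17.3 16.8 15.  12.3 10.2 10.  11.7 15.4 20.2 24.5 26.9] off 0.17157869669887427
well 1 [15.9 15.9 15.9 15.7 14.9 13.  11.1 10.  10.  11.8 15.5 19.6 22.8 24.9] off 0.21059177490451647
well 2 [15.5 16.4 16.2 14.8 12.7 10.6  9.   8.7  9.4 11.4 14.8 18.2 20.7 22.6] off 0.2519732965097389
side [325.73373882 201.38375157] 48 323.9375 201.85416666666666
[ 0.4739 -0.144   0.0005] 0.79
top [326.54630936 250.8111892 ] 0 0 0
[ 0.4669 -0.1405 -0.0048] 0.55
[ 0.4935 -0.2355 -0.0033] 0.45
6.4 [ 0.4900054  -0.23283252  0.20142375] [ 7.80178420e-05 -1.79314742e-02  9.99839213e-01 -6.90468971e-05] [-6.62458674e-01  1.37369270e-01  1.71936763e+00 -9.57160289e-06
  1.28464759e+00 -2.26911717e+00] [ 0.82994547 -0.94460085  0.36324439] 0.7029430328741554
```

View pics/side1.png

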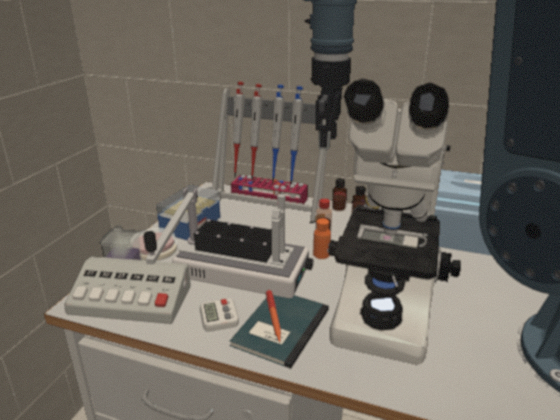

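The gripper hangs at side (330,120), above the red-capped bottle (cap at side (324,202)). I'll refine the bottle's x from the stored pictures and fit the well depths with a small image model.

```bash
cat > wd.py <<'E'
from fit import *
from scipy.ndimage import gaussian_filter
raw=np.mean([camera('top')['pixels'].astype(float).mean(2) for _ in range(6)]+[c['pixels'].astype(float).mean(2) for c in cs],0)
def plane(u,v,z):
    o=np.array(T['orientation']); r=R.from_quat(np.r_[o[1:],o[0]])
    d=r.apply((np.c_[u,v,0*u+1]@np.linalg.inv(T['camera_matrix']).T)*[1,-1,-1]); x=np.array(T['xyz'])
    return (x+d*((z-x[2])/d[:,2])[:,None])[:,:2]
K=5
for i,x in enumerate((-.046,0,.046)):
    c=W(m,np.array([[x,0,.09]]))[0]; u0,v0=np.round(proj(T,c)[0]).astype(int); h=10
    g=(np.arange((2*h+1)*K)+.5)/K-h-.5
    U,V=np.meshgrid(u0+g,v0+g); A=plane(U.ravel(),V.ravel(),.09)
    img=raw[v0-h:v0+h+1,u0-h:u0+h+1]
    yy,xx=np.mgrid[-h:h+1,-h:h+1]; msk=np.hypot(xx,yy)<10.2
    if 1: msk&=img<40
    out=[]
    def f(p,d,full=False):
        cc=c[:2]+p[:2]*1e-3; r1=np.linalg.norm(A-cc,axis=1); B=plane(U.ravel(),V.ravel(),.09-d); r2=np.linalg.norm(B-cc,axis=1)
        t=1/(1+np.exp((r1-.02)/.0002)); fl=1/(1+np.exp((r2-.02)/.0002))*t
        L=[1-t,t-fl,fl,fl*(B[:,0]-cc[0])*50,fl*(B[:,1]-cc[1])*50]
        L=[gaussian_filter(l.reshape(U.shape),abs(p[2])*K).reshape(2*h+1,K,2*h+1,K).mean((1,3))[msk] for l in L]
        M=np.array(L).T; s,res,_,_=np.linalg.lstsq(M,img[msk],rcond=None); e=((M@s-img[msk])**2).sum()
        return (e,s) if full else e
    for d in(.008,.012,.016,.020,.026,.030):
        r=minimize(f,[0,0,.5],args=(d,),method='Nelder-Mead',options=dict(maxiter=90)); out.append((d,round(r.fun,1),np.round(r.x,2).tolist(),np.round(f(r.x,d,True)[1],1).tolist()))
    print('well',i,*out,sep='\n  ')
E
python3 wd.py
python3 - <<'E'
from h import *
for n in('side','top'):
    im=cv2.imread(f'pics/{n}0.png')[:,:,::-1].astype(int); c=camera(n); 
    if n=='side':c0=c
    uv0=proj(c,[.49,-.233,.078])[0]
    m=(im[...,0]>110)&(im[...,0]>2*im[...,1])&(im[...,0]>2*im[...,2]); yy,xx=np.nonzero(m); k=np.hypot(xx-uv0[0],yy-uv0[1])<12
    print(n,uv0,k.sum(),xx[k].mean(),xx[k].min(),xx[k].max(),yy[k].mean(),yy[k].min(),yy[k].max())
    if n=='top': print(ray(c,(xx[k].mean(),yy[k].mean()),.08))
for p in([.49,-.233,.0725],[.495,-.233,.0725]): print(proj(c0,p))
E
```

```text
well
  0
  (0.008, np.float64(2407.4), [-0.84, -0.5, 0.58], [27.6, -30.6, 19.1, -0.7, -1.5])
  (0.012, np.float64(2501.9), [-0.64, -0.33, 0.54], [27.2, -12.9, 19.1, -0.7, -1.5])
  (0.016, np.float64(2543.2), [-0.42, -0.16, 0.5], [27.0, -4.1, 19.1, -0.7, -1.4])
  (0.02, np.float64(2575.9), [-0.15, -0.07, 0.42], [26.7, 1.3, 19.2, -0.7, -1.4])
  (0.026, np.float64(2616.9), [0.08, 0.22, 0.33], [26.4, 5.5, 19.3, -0.6, -1.4])
  (0.03, np.float64(2813.8), [0.13, -0.02, 0.31], [26.2, 7.1, 19.4, -0.5, -1.2])
well
  1
  (0.008, np.float64(1786.7), [-0.85, -0.3, 0.6], [26.5, -19.2, 17.3, -1.3, -1.6])
  (0.012, np.float64(1826.0), [-0.57, -0.21, 0.57], [26.2, -6.4, 17.3, -1.1, -1.5])
  (0.016, np.float64(1833.1), [-0.33, -0.07, 0.51], [25.9, 0.2, 17.4, -1.1, -1.5])
  (0.02, np.float64(1833.9), [-0.11, 0.08, 0.44], [25.7, 3.9, 17.4, -1.0, -1.5])
  (0.026, np.float64(1871.1), [0.18, 0.26, 0.35], [25.5, 7.0, 17.6, -0.8, -1.4])
  (0.03, np.float64(2006.2), [0.36, 0.05, 0.34], [25.4, 8.1, 17.7, -0.7, -1.3])
well
  2
  (0.008, np.float64(1715.3), [-0.6, -0.59, 0.69], [25.1, -14.4, 15.7, -0.4, -0.6])
  (0.012, np.float64(1641.2), [-0.58, -0.22, 0.66], [24.8, -4.3, 15.7, -0.1, -0.4])
  (0.016, np.float64(1623.0), [-0.39, -0.04, 0.54], [24.4, 1.8, 15.8, -0.1, -0.4])
  (0.02, np.float64(1615.1), [-0.11, 0.11, 0.45], [24.2, 5.1, 15.8, 0.1, -0.4])
  (0.026, np.float64(1680.5), [0.22, 0.28, 0.34], [23.9, 7.6, 15.9, 0.4, -0.3])
  (0.03, np.float64(1870.4), [0.17, 0.48, 0.34], [23.8, 8.6, 16.0, 0.6, -0.3])
side [325.78838773 200.12789662] 40 324.075 320 328 200.95 199 203
top [326.66066863 250.73056891] 79 326.5189873417722 322 331 250.1139240506329 245 255
[ 0.4913233  -0.23254272  0.08      ]
[[325.68830575 202.42782259]]
[[323.43031675 202.08408615]]
```

send_rows([
  [[0,0,0],[2,0,-30],-0.4],
  [[0,0,0],[2,0,-60],-0.4],
  [[0,0,0],[2,0,-90],-0.4],
  [[0,0,0],[2,0,-110],-0.4],
])

```text
time_s: 7.6
eef_pos: [0.4913, -0.2324, 0.0898]
eef_rot: [-0.001, -0.018, 1.0, 0.001]
wrist_force: [-0.5, -0.2, -0.2]
opening: 0.702
grasp_force: 0.0
```

send_rows([
  [[0,0,0],[0,0,-25],-0.4],
  [[0,0,0],[0,0,-48],-0.4],
  [[0,0,0],[0,0,-49],0.0],
  [[0,0,0],[0,0,-49],0.4],
  [[0,0,0],[0,0,-49],1],
  [[0,0,0],[0,0,-49],1],
])

```text
time_s: 8.35
eef_pos: [0.4924, -0.2332, 0.0431]
eef_rot: [0.001, -0.018, 1.0, -0.0]
wrist_force: [-0.5, 0.2, -0.7]
opening: 0.401
grasp_force: 59.7
```

send_rows([
  [[0,0,0],[0,0,30],1],
  [[0,0,0],[0,0,80],1],
  [[0,0,0],[0,0,130],1],
  [[0,0,0],[10,40,150],1],
  [[0,0,0],[25,85,150],1],
  [[0,0,0],[45,130,150],1],
  [[0,0,0],[60,175,150],1],
  [[0,0,0],[69,202,145],1],
  [[0,0,0],[69,202,120],1],
  [[0,0,0],[69,202,115],1],
])

```text
time_s: 9.6
eef_pos: [0.5597, -0.0301, 0.1559]
eef_rot: [-0.001, -0.018, 1.0, 0.0]
wrist_force: [-0.1, -0.4, -1.3]
opening: 0.4
grasp_force: 60.2
```

Run:
```python
from h import *
c=cam('side','side2.png'); o=telemetry.get_obs(); print(o['time_s'],o['eef_pos'],o['opening'],o['wrist_force'])
p=o['eef_pos']; 
for dx in(-.018,0,.018): print(proj(c,[p[0]+dx,p[1],p[2]-.03]), proj(c,[p[0]+dx,p[1],p[2]-.0425]))
k=cv2.imread('pics/side2.png')[150:270,180:320]; cv2.imwrite('pics/c2.png',cv2.resize(k,(700,600),interpolation=cv2.INTER_CUBIC))
```

```text
9.65 [ 0.55992568 -0.03056675  0.1560642 ] 0.39842651431097836 [-1.53972639  0.15967032 -1.13446053]
[[269.10041268 218.98917624]] [[269.19303501 225.13881442]]
[[259.69984588 217.3951362 ]] [[259.85209639 223.51543068]]
[[250.42020886 215.82160204]] [[250.63055559 221.91279737]]
```

View pics/c2.png

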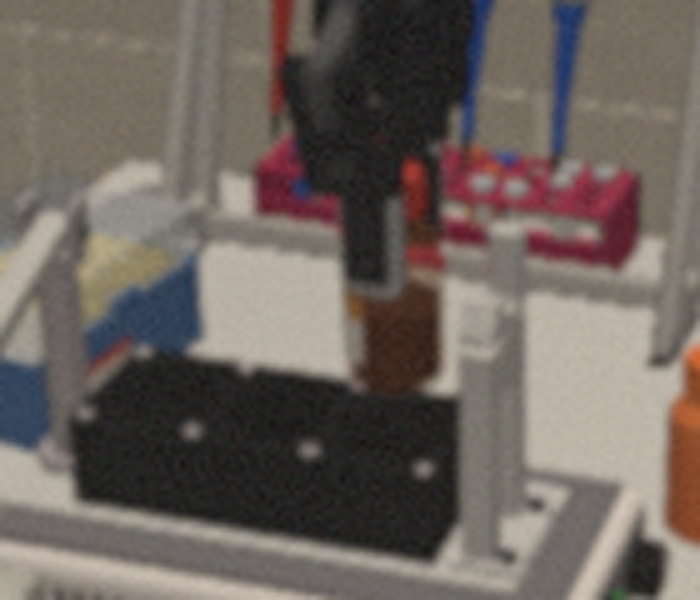

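send_rows([
  [[0,0,0],[-1,0,-10],1],
  [[0,0,0],[-1,0,-20],1],
  [[0,0,0],[-1,0,-24],1],
  [[0,0,0],[-1,0,-28],1],
  [[0,0,0],[-1,0,-31],1],
  [[0,0,0],[-1,0,-31],1],
])

```text
time_s: 10.4
eef_pos: [0.5599, -0.0308, 0.1261]
eef_rot: [-0.0, -0.018, 1.0, 0.0]
wrist_force: [0.1, 0.4, -1.4]
opening: 0.399
grasp_force: 60.2
```

send_rows([
  [[0,0,0],[0,0,-3],1],
  [[0,0,0],[0,0,-6],1],
  [[0,0,0],[0,0,-8],1],
  [[0,0,0],[0,0,-9],1],
  [[0,0,0],[0,0,-9],1],
])

```text
time_s: 11.02
eef_pos: [0.5607, -0.0309, 0.1201]
eef_rot: [0.001, -0.018, 1.0, -0.0]
wrist_force: [-7.1, 1.3, 17.0]
opening: 0.4
grasp_force: 62.3
```

send_rows([
  [[0,0,0],[0,0,12],1],
  [[0,0,0],[0,0,30],1],
  [[0,0,0],[12,0.5,35],1],
  [[0,0,0],[35,1.5,35],1],
  [[0,0,0],[46,2,33],1],
  [[0,0,0],[46,2,28],1],
  [[0,0,0],[46,2,20],1],
  [[0,0,0],[46,2,13],1],
  [[0,0,0],[46,2,9],1],
  [[0,0,0],[46,2,9],1],
])

```text
time_s: 12.28
eef_pos: [0.6055, -0.0288, 0.1258]
eef_rot: [-0.0, -0.018, 1.0, 0.0]
wrist_force: [-0.1, 0.4, -1.4]
opening: 0.399
grasp_force: 60.4
```

send_rows([
  [[0,0,0],[0,0,-3],1],
  [[0,0,0],[0,0,-6],1],
  [[0,0,0],[0,0,-8],1],
  [[0,0,0],[0,0,-9],1],
  [[0,0,0],[0,0,-9],1],
])

```text
time_s: 12.9
eef_pos: [0.6066, -0.0289, 0.1201]
eef_rot: [0.001, -0.018, 1.0, -0.0]
wrist_force: [-7.0, 0.9, 14.7]
opening: 0.403
grasp_force: 62.2
```

send_rows([
  [[0,0,0],[0,0,12],1],
  [[0,0,0],[0,0,30],1],
  [[0,0,0],[12,0.5,35],1],
  [[0,0,0],[35,1.5,35],1],
  [[0,0,0],[46,2,33],1],
  [[0,0,0],[46,2,28],1],
  [[0,0,0],[46,2,20],1],
  [[0,0,0],[46,2,13],1],
  [[0,0,0],[46,2,9],1],
  [[0,0,0],[46,2,9],1],
])

```text
time_s: 14.15
eef_pos: [0.6515, -0.0269, 0.1257]
eef_rot: [-0.0, -0.018, 1.0, 0.0]
wrist_force: [0.6, -0.1, -1.2]
opening: 0.401
grasp_force: 60.3
```

send_rows([
  [[0,0,0],[0,0,-3],1],
  [[0,0,0],[0,0,-6],1],
  [[0,0,0],[0,0,-8],1],
  [[0,0,0],[0,0,-9],1],
  [[0,0,0],[0,0,-9],1],
])

```text
time_s: 14.78
eef_pos: [0.6519, -0.0269, 0.1172]
eef_rot: [-0.0, -0.018, 1.0, -0.0]
wrist_force: [-0.7, -0.9, -1.6]
opening: 0.402
grasp_force: 60.3
```

send_rows([
  [[0,0,0],[0,0,-4],1],
  [[0,0,0],[0,0,-8],1],
  [[0,0,0],[0,0,-10],1],
  [[0,0,0],[0,0,-11.5],1],
  [[0,0,0],[0,0,-11.5],1],
])

```text
time_s: 15.4
eef_pos: [0.6521, -0.0268, 0.1062]
eef_rot: [0.0, -0.018, 1.0, -0.0]
wrist_force: [-1.0, 0.2, 2.0]
opening: 0.403
grasp_force: 60.6
```

send_rows([
  [[0,0,0],[0,0,-0.5],0.5],
  [[0,0,0],[0,0,0],0.0],
  [[0,0,0],[0,0,0],-0.3],
  [[0,0,0],[0,0,0],-0.3],
  [[0,0,0],[0,0,25],-0.3],
  [[0,0,0],[0,0,60],-0.3],
  [[0,0,0],[0,0,110],-0.3],
  [[0,0,-5],[0,10,150],-0.3],
  [[0,0,-13],[-2,45,150],-0.3],
  [[0,0,-22],[-4,80,150],-0.3],
])

```text
time_s: 16.65
eef_pos: [0.6482, 0.0536, 0.2567]
eef_rot: [0.001, 0.176, 0.984, 0.0]
wrist_force: [0.7, -0.2, 0.2]
opening: 0.649
grasp_force: 0.0
```

Run:
```python
from h import *
for n in('top','side'):
    c=cam(n,n+'3.png')
    for t in('bottle','bar_knob'):
        for d in spotter.landmark_of(t,n)[:3]: print(n,t,np.round(d['xyz'],4),round(d['conf'],2))
    if n=='top':
        im=c['pixels'].astype(int); m=(im[...,0]>100)&(im[...,0]>2*im[...,1])&(im[...,0]>2*im[...,2]); yy,xx=np.nonzero(m)
        uv=proj(c,[.6532,-.0274,.144])[0]; k=np.hypot(xx-uv[0],yy-uv[1])<12
        print(uv,k.sum(), ray(c,(xx[k].mean(),yy[k].mean()),.144) if k.any() else '')
k=np.hstack([cv2.resize(cv2.imread('pics/top3.png')[120:280,130:280],(390,416),interpolation=cv2.INTER_CUBIC),cv2.resize(cv2.imread('pics/side3.png')[150:310,130:280],(390,416),interpolation=cv2.INTER_CUBIC)]); cv2.imwrite('pics/c3.png',k)
```

```text
top bottle [ 0.6546 -0.0307  0.0588] 0.64
top bottle [ 0.4724 -0.1442 -0.0059] 0.49
top bar_knob [0.6451 0.1671 0.1751] 0.74
[235.00548008 178.55361994] 90 [ 0.65159867 -0.02784777  0.144     ]
side bottle [ 0.4731 -0.1452  0.0009] 0.83
side bottle [ 0.6505 -0.0288  0.0649] 0.78
side bar_knob [0.6458 0.1689 0.1768] 0.7
```

View pics/c3.png

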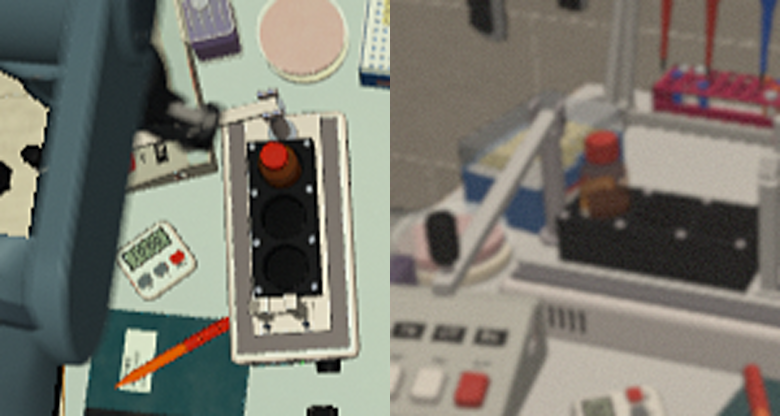

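send_rows([
  [[0,0,-9],[0,30,0],-0.4],
  [[0,0,-18],[0,60,0],-0.4],
  [[0,0,-28],[-2,90,0],-0.4],
  [[0,0,-38],[-2,110,0],-0.4],
  [[0,0,-48],[-2.4,115.3,0],-0.4],
  [[0,0,-56.6],[-2.4,115.3,-15],-0.4],
  [[0,0,-56.6],[-2.4,115.3,-35],-0.4],
  [[0,0,-56.6],[-2.4,115.3,-65],-0.4],
  [[0,0,-56.6],[-2.4,115.3,-90],-0.4],
  [[0,0,-56.6],[-2.4,115.3,-98],-0.4],
])

```text
time_s: 18.2
eef_pos: [0.6441, 0.1674, 0.1546]
eef_rot: [-0.002, 0.619, 0.786, -0.002]
wrist_force: [-0.2, 0.0, -0.2]
opening: 0.706
grasp_force: 0.0
```

send_rows([
  [[0,0,0],[0,0,0],0.0],
  [[0,0,0],[0,0,0],0.6],
  [[0,0,0],[0,0,0],1],
  [[0,0,0],[0,0,0],1],
  [[0,0,0],[0,0,0],1],
])

```text
time_s: 18.82
eef_pos: [0.6459, 0.1684, 0.1584]
eef_rot: [0.0, 0.619, 0.785, 0.0]
wrist_force: [0.0, -1.2, 0.5]
opening: 0.187
grasp_force: 58.5
```

```bash
cat > tab.py <<'E'
from h import *
import sys
yaw=.037; C=np.array([.6932,-.0259,.1515])
def pose(s,l):
    az=np.pi+yaw-s; rad=.2*np.cos(l)-.0105*np.sin(l); 
    p=C+[rad*np.cos(az),rad*np.sin(az),.2*np.sin(l)+.0105*np.cos(l)]
    # lift: rotate about level axis; knob (outward dir az) rises: axis = outward x z
    ax=np.array([np.sin(az),-np.cos(az),0])
    return p, R.from_rotvec(ax*l)*R.from_rotvec([0,0,az])
def rows(s0,l0,pts):
    p0,r0=pose(s0,l0)
    for s,l in pts:
        p,r=pose(s,l); print(s,l,np.round((r*r0.inv()).as_rotvec(degrees=True),1).tolist(),np.round((p-p0)*1e3,1).tolist())
E
python3 - <<'E'
from tab import *
s0=1.369
print(pose(s0,-.02)[0], pose(0,.1)[0])
rows(s0,-.02,[(s0,0.02),(s0,.06),(s0,.1)]+[(s,.1) for s in(1.25,1.1,.95,.8,.65,.5,.4)])
print();rows(.4,.1,[(s,.1) for s in(.3,.2,.15,.1,.08,.06,.04,.02,0,-.02,-.04,-.06)])
E
```

```text
[0.64585314 0.16858984 0.15799817] [ 0.4953829  -0.03322257  0.18191423]
1.369 0.02 [2.2, 0.5, 0.0] [0.1, -0.4, 8.0]
1.369 0.06 [4.5, 1.1, 0.0] [0.3, -1.1, 16.0]
1.369 0.1 [6.7, 1.6, 0.0] [0.5, -2.2, 23.9]
1.25 0.1 [6.6, 2.0, 6.8] [-22.0, -9.1, 23.9]
1.1 0.1 [6.4, 2.5, 15.4] [-48.9, -21.5, 23.9]
0.95 0.1 [6.2, 3.0, 24.0] [-73.7, -37.8, 23.9]
0.8 0.1 [6.0, 3.5, 32.6] [-95.7, -57.7, 23.9]
0.65 0.1 [5.8, 4.0, 41.1] [-114.6, -80.6, 23.9]
0.5 0.1 [5.5, 4.4, 49.7] [-129.8, -106.1, 23.9]
0.4 0.1 [5.4, 4.7, 55.5] [-137.7, -124.2, 23.9]

0.3 0.1 [0.0, -0.0, 5.7] [-6.1, -18.8, 0.0]
0.2 0.1 [0.0, 0.0, 11.5] [-10.3, -38.2, 0.0]
0.15 0.1 [0.0, -0.0, 14.3] [-11.6, -48.0, 0.0]
0.1 0.1 [0.0, 0.0, 17.2] [-12.5, -57.8, 0.0]
0.08 0.1 [0.0, -0.0, 18.3] [-12.7, -61.8, 0.0]
0.06 0.1 [0.0, 0.0, 19.5] [-12.8, -65.7, 0.0]
0.04 0.1 [0.0, -0.0, 20.6] [-12.9, -69.7, 0.0]
0.02 0.1 [0.0, 0.0, 21.8] [-12.9, -73.7, 0.0]
0 0.1 [0.0, 0.0, 22.9] [-12.8, -77.6, 0.0]
-0.02 0.1 [0.0, 0.0, 24.1] [-12.6, -81.6, 0.0]
-0.04 0.1 [0.0, -0.0, 25.2] [-12.3, -85.5, 0.0]
-0.06 0.1 [0.0, 0.0, 26.4] [-12.0, -89.5, 0.0]
```

send_rows([
  [[2.2,0.5,0],[0.1,-0.4,8],1],
  [[4.5,1.1,0],[0.3,-1.1,16],1],
  [[6.7,1.6,0],[0.5,-2.2,23.9],1],
  [[6.6,2.0,6.8],[-22,-9.1,23.9],1],
  [[6.4,2.5,15.4],[-48.9,-21.5,23.9],1],
  [[6.2,3.0,24],[-73.7,-37.8,23.9],1],
  [[6.0,3.5,32.6],[-95.7,-57.7,23.9],1],
  [[5.8,4.0,41.1],[-114.6,-80.6,23.9],1],
  [[5.5,4.4,49.7],[-129.8,-106.1,23.9],1],
  [[5.4,4.7,55.5],[-137.7,-124.2,23.9],1],
])

```text
time_s: 20.08
eef_pos: [0.508, 0.0432, 0.1819]
eef_rot: [-0.058, 0.18, 0.982, 0.011]
wrist_force: [5.0, -2.6, -2.6]
opening: 0.186
grasp_force: 58.6
```

send_rows([
  [[0,0,0],[0,0,0],1],
  [[0,0,0],[0,0,0],1],
])

```text
time_s: 20.32
eef_pos: [0.5085, 0.0444, 0.1819]
eef_rot: [-0.058, 0.183, 0.981, 0.011]
wrist_force: [2.9, -0.8, -0.3]
opening: 0.191
grasp_force: 58.7
```

send_rows([
  [[0,0,5.7],[-6.1,-18.8,0],1],
  [[0,0,11.5],[-10.3,-38.2,0],1],
  [[0,0,14.3],[-11.6,-48,0],1],
  [[0,0,17.2],[-12.5,-57.8,0],1],
  [[0,0,18.3],[-12.7,-61.8,0],1],
  [[0,0,19.5],[-12.8,-65.7,0],1],
  [[0,0,19.5],[-12.8,-65.7,0],1],
])

```text
time_s: 21.2
eef_pos: [0.4954, -0.0213, 0.1818]
eef_rot: [-0.06, 0.013, 0.998, 0.001]
wrist_force: [4.1, 0.0, -1.3]
opening: 0.19
grasp_force: 58.7
```

send_rows([
  [[0,0,0.6],[0,-2,0],1],
  [[0,0,1.1],[-0.1,-4,0],1],
  [[0,0,1.1],[-0.1,-4,0],1],
])

```text
time_s: 21.58
eef_pos: [0.4954, -0.0255, 0.1818]
eef_rot: [-0.059, 0.003, 0.998, 0.0]
wrist_force: [4.5, -0.4, -1.5]
opening: 0.184
grasp_force: 58.7
```

send_rows([
  [[0,0,0.6],[0,-2,0],1],
  [[0,0,1.1],[0,-4,0],1],
  [[0,0,1.1],[0,-4,0],1],
])

```text
time_s: 21.95
eef_pos: [0.4954, -0.0295, 0.1818]
eef_rot: [-0.059, -0.006, 0.998, -0.0]
wrist_force: [4.6, -0.5, -3.1]
opening: 0.185
grasp_force: 58.7
```

send_rows([
  [[0,0,0.6],[0.1,-2,0],1],
  [[0,0,1.1],[0.1,-4,0],1],
  [[0,0,1.1],[0.1,-4,0],1],
])

```text
time_s: 22.32
eef_pos: [0.4955, -0.0325, 0.1818]
eef_rot: [-0.059, -0.016, 0.998, 0.0]
wrist_force: [4.5, 4.9, -1.9]
opening: 0.186
grasp_force: 58.8
```

Run:
```python
from tab import *
rows(0.0,.1,[(0.0,l) for l in(.08,.06,.04,.02,0.005)])
```

```text
0.0 0.08 [0.0, -1.1, 0.0] [-0.6, -0.0, -4.0]
0.0 0.06 [0.1, -2.3, -0.0] [-1.1, -0.0, -7.9]
0.0 0.04 [0.1, -3.4, 0.0] [-1.5, -0.1, -11.9]
0.0 0.02 [0.2, -4.6, 0.0] [-1.8, -0.1, -15.9]
0.0 0.005 [0.2, -5.4, 0.0] [-2.0, -0.1, -18.9]
```

send_rows([
  [[0,0,0],[0,-1,0],1],
  [[0,0,0],[0,-1,0],1],
])

```text
time_s: 22.58
eef_pos: [0.4955, -0.0327, 0.1818]
eef_rot: [-0.059, -0.016, 0.998, 0.001]
wrist_force: [6.0, 7.5, -1.4]
opening: 0.191
grasp_force: 58.9
```

send_rows([
  [[0,-1.1,0],[-0.6,1,-4],1],
  [[0.1,-2.3,0],[-1.1,1.2,-7.9],1],
  [[0.1,-3.4,0],[-1.5,1.2,-11.9],1],
  [[0.1,-3.4,0],[-1.5,1.2,-11.9],1],
])

```text
time_s: 23.08
eef_pos: [0.494, -0.0326, 0.1698]
eef_rot: [-0.029, -0.016, 0.999, 0.0]
wrist_force: [6.5, 2.5, -3.2]
opening: 0.184
grasp_force: 58.6
```

send_rows([
  [[0.1,-1.1,0],[-0.3,0,-4],1],
  [[0.1,-1.9,0],[-0.5,0,-6.5],1],
  [[0.1,-1.9,0],[-0.5,0,-6.5],1],
])

```text
time_s: 23.45
eef_pos: [0.4939, -0.0326, 0.1655]
eef_rot: [-0.012, -0.016, 1.0, 0.001]
wrist_force: [0.8, 4.9, 12.0]
opening: 0.189
grasp_force: 60.4
```

send_rows([
  [[0,0,0],[0,0.6,2],1],
  [[0,0,0],[0,1.2,2],1],
  [[0,0,0],[0,1.2,0],1],
  [[0,0,0],[0,1.2,0],1],
])

```text
time_s: 23.95
eef_pos: [0.4939, -0.0322, 0.1656]
eef_rot: [-0.013, -0.016, 1.0, -0.0]
wrist_force: [-0.5, 1.5, 13.3]
opening: 0.192
grasp_force: 60.5
```

send_rows([
  [[0,0,0],[0,0,1.8],1],
  [[0,0,0],[0,0,1.8],0.6],
  [[0,0,0],[0,0,1.8],0.2],
  [[0,0,0],[0,0,1.8],0.2],
  [[0,0,0],[0,0,1.8],0.2],
])

```text
time_s: 24.58
eef_pos: [0.4924, -0.032, 0.1647]
eef_rot: [-0.014, -0.016, 1.0, 0.0]
wrist_force: [0.3, 0.3, 0.1]
opening: 0.401
grasp_force: 0.0
```

Run:
```python
from h import *
o=telemetry.get_obs();print(o['eef_pos'],o['wrist_force'],o['opening'])
for n in('top','side'):
    c=cam(n,n+'4.png')
    for t in('bottle','bar_knob'):
        for d in spotter.landmark_of(t,n)[:2]: print(n,t,np.round(d['xyz'],4),round(d['conf'],2))
cv2.imwrite('pics/c4.png',cv2.resize(cv2.imread('pics/side4.png')[150:270,180:320],(700,600),interpolation=cv2.INTER_CUBIC))
```

```text
[ 0.49242938 -0.03197683  0.16473706] [0.30773155 0.30433505 0.14803589] 0.4005059020810714
top bottle [ 0.6529 -0.028   0.0611] 0.68
top bottle [ 0.4695 -0.1398 -0.0041] 0.64
top bar_knob [ 0.4347 -0.3382 -0.0006] 0.63
side bottle [ 0.4749 -0.1423 -0.0007] 0.82
side bottle [ 0.6531 -0.0277  0.0893] 0.66
side bar_knob [ 0.491  -0.0316  0.1799] 0.81
```

View pics/c4.png

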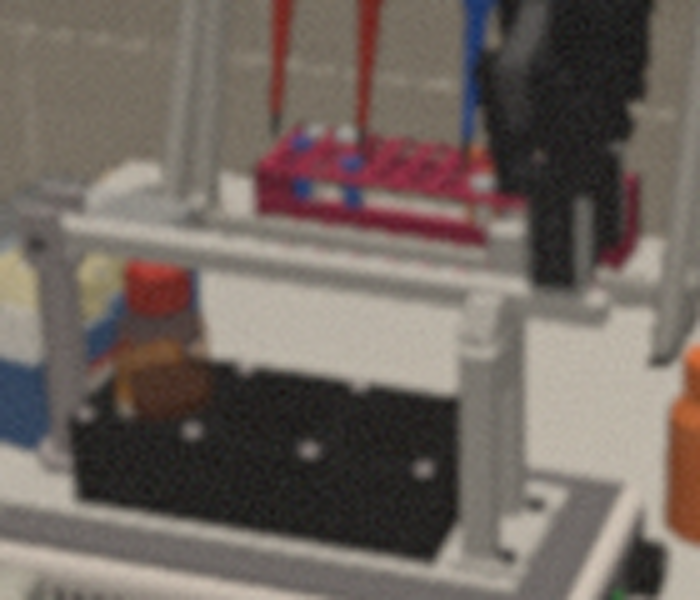

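send_rows([
  [[0,0,0],[0,0,0],0],
  [[0,0,0],[0,0,8],0],
  [[0,0,0],[0,0,20],0],
  [[0,0,0],[0,0,45],0],
  [[0,0,0],[0,0,80],0],
  [[0,0,0],[30,40,120],0],
  [[0,0,0],[60,90,130],0],
  [[0,0,0],[70,140,130],0],
  [[0,0,0],[70,180,130],0],
  [[0,0,0],[70,180,130],0],
])

```text
time_s: 26.12
eef_pos: [0.5628, 0.1507, 0.296]
eef_rot: [-0.013, -0.018, 1.0, 0.001]
wrist_force: [0.2, -0.9, -0.2]
opening: 0.499
grasp_force: 0.0
```

Run:
```python
from h import *
o=telemetry.get_obs();print(o['time_s'],o['eef_pos'],o['wrist_force'],o['opening'])
for n in('top','side'):
    for i in range(2):
        c=cam(n,n+'5.png')
        for t in('bottle','bar_knob'):
            for d in spotter.landmark_of(t,n)[:2]: print(n,t,np.round(d['xyz'],4),round(d['conf'],2))
k=np.hstack([cv2.resize(cv2.imread('pics/top5.png')[140:260,200:280],(300,450),interpolation=cv2.INTER_CUBIC),cv2.resize(cv2.imread('pics/side5.png')[170:280,170:290],(490,450),interpolation=cv2.INTER_CUBIC)]); cv2.imwrite('pics/c5.png',k)
```

```text
26.125 [0.56282327 0.15066796 0.29598752] [ 0.1702294  -0.92543918 -0.17083663] 0.4994080413135366
top bottle [ 0.4699 -0.1433 -0.0048] 0.64
top bottle [ 0.6527 -0.0291  0.0591] 0.46
top bar_knob [ 0.4902 -0.0318  0.178 ] 0.82
top bottle [ 0.6515 -0.0275  0.0626] 0.66
top bottle [ 0.4696 -0.1395 -0.0041] 0.53
top bar_knob [ 0.4911 -0.0324  0.1827] 0.8
top bar_knob [ 0.6934 -0.0284  0.1501] 0.2
side bottle [ 0.6471 -0.0292  0.0637] 0.92
side bottle [ 0.4723 -0.1425  0.0009] 0.61
side bar_knob [ 0.4903 -0.0306  0.1811] 0.91
side bottle [ 0.4729 -0.1434  0.0011] 0.95
side bottle [ 0.6479 -0.0299  0.0631] 0.68
side bar_knob [ 0.4923 -0.0305  0.1801] 0.55
```

View pics/c5.png

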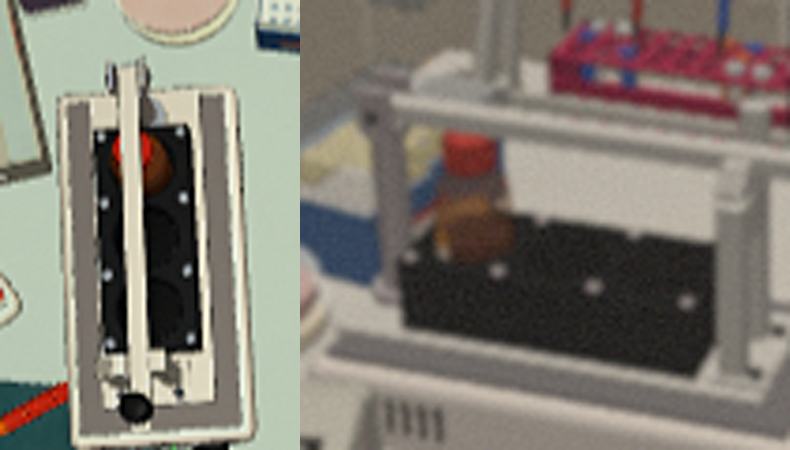

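send_rows([
  [[0,0,0],[0,-50,0],1],
  [[0,0,0],[-20,-100,0],1],
  [[0,0,0],[-50,-150,-10],1],
  [[0,0,0],[-71,-182.5,-30],1],
  [[0,0,0],[-71,-182.5,-60],1],
  [[0,0,0],[-71,-182.5,-85],1],
  [[0,0,0],[-71,-182.5,-96],1],
  [[0,0,0],[-71,-182.5,-98],1],
  [[0,0,0],[-71,-182.5,-98],1],
])

```text
time_s: 27.85
eef_pos: [0.4927, -0.0346, 0.1979]
eef_rot: [-0.013, -0.016, 1.0, 0.0]
wrist_force: [1.2, 0.2, -0.2]
opening: -0.002
grasp_force: 0.0
```

send_rows([
  [[0,0,0],[0,0,-1],1],
  [[0,0,0],[0,0,-2],1],
  [[0,0,0],[0,0,-2],1],
])

```text
time_s: 28.22
eef_pos: [0.4921, -0.0345, 0.1952]
eef_rot: [-0.014, -0.016, 1.0, 0.0]
wrist_force: [0.7, 0.2, -0.9]
opening: 0.003
grasp_force: 0.0
```

send_rows([
  [[0,0,0],[0,0,-1],1],
  [[0,0,0],[0,0,-2],1],
  [[0,0,0],[0,0,-2],1],
])

```text
time_s: 28.6
eef_pos: [0.4922, -0.0346, 0.194]
eef_rot: [-0.014, -0.016, 1.0, 0.0]
wrist_force: [-3.9, 0.8, 7.0]
opening: 0.007
grasp_force: 3.4
```

Contact at z = 0.194: the knob top is at its level height of 0.1945, so the bar lies on the notch floor. Retreat and hand in.

send_rows([
  [[0,0,0],[0,0,10],1],
  [[0,0,0],[0,0,40],1],
  [[0,0,0],[0,0,80],1],
  [[0,0,0],[10,40,100],1],
  [[0,0,0],[30,80,100],1],
  [[0,0,0],[30,80,100],1],
  [[0,0,0],[30,80,100],1],
])

```text
time_s: 29.48
eef_pos: [0.5218, 0.0453, 0.293]
eef_rot: [-0.014, -0.016, 1.0, 0.0]
wrist_force: [0.1, -0.9, 0.5]
opening: 0.001
grasp_force: 0.0
```

Run:
```python
from h import *
for n in('top','side'):
    camera(n)
    for t in('bottle','bar_knob'):
        for d in spotter.landmark_of(t,n)[:2]: print(n,t,np.round(d['xyz'],4),round(d['conf'],2))
print(ctrl.hand_in())
```

```text
top bottle [ 0.6543 -0.0317  0.0607] 0.69
top bottle [ 0.47   -0.1413 -0.0043] 0.62
top bar_knob [ 0.4882 -0.0308  0.1787] 0.75
side bottle [ 0.4727 -0.1449 -0.002 ] 0.89
side bottle [ 0.6483 -0.0304  0.0609] 0.83
side bar_knob [ 0.4914 -0.0315  0.1792] 0.95
the job is handed in; nothing more can be done
None
```

I handed the job in at about 29.5 s; no verdict came back. The red-capped bottle stands home in well2, the well without a spacer, and by feel and the camera estimates the hold-down bar lies level in the keeper's notch above it.

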